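# Put the mixed-up burner caps back on their own burners

### The job

After cleaning the hob somebody put its three black burner caps back on the wrong burners, where they burn badly. Move each cap to the burner head of its own size, so that it lies level and fully down in its seat; every burner is occupied, but the bare front corners of the hob are free for setting a cap aside meanwhile. Do not knock over or shove aside the moka pot or the oil bottle, and let go of everything at the end.

Things in the scene. Friction and masses are not known exactly. Their poses are not given: they have to be found in the camera images.
- cap_small: the small burner cap: loose round disc of matt black enamelled metal, 40 mm in diameter, 18 mm thick, under 0.25 kg; origin at the centre of its underside, z up; lower edge bevelled 2 mm, upright side from 2 to 15.5 mm above the origin, to be gripped across the diameter; starts lying loosely in the large burner's seat, up to 10 mm off its centre
- cap_medium: the medium burner cap: loose round disc of matt black enamelled metal, 54 mm in diameter, 18 mm thick, under 0.25 kg; origin at the centre of its underside, z up; lower edge bevelled 2 mm, upright side from 2 to 15.5 mm above the origin, to be gripped across the diameter; starts perched on the rim of the small burner
- cap_large: the large burner cap: loose round disc of matt black enamelled metal, 68 mm in diameter, 18 mm thick, under 0.25 kg; origin at the centre of its underside, z up; lower edge bevelled 2 mm, upright side from 2 to 15.5 mm above the origin, to be gripped across the diameter; starts perched on the rim of the medium burner
- burner_small: the small burner head, fixed on the hob: light metal crown, 58 mm outside, with flame slots, on a steel dish of 88 mm; its top is a round seat 46 mm across and 5 mm deep for the 40 mm cap; origin at the centre of its underside, z up; seat floor (where the cap's underside comes to lie) 17 mm, rim 22 mm above it; stands back left, back right or front centre of the hob
- burner_medium: the medium burner head, fixed on the hob: light metal crown, 72 mm outside, with flame slots, on a steel dish of 102 mm; its top is a round seat 60 mm across and 5 mm deep for the 54 mm cap; origin at the centre of its underside, z up; seat floor (where the cap's underside comes to lie) 17 mm, rim 22 mm above it; stands back left, back right or front centre of the hob
- burner_large: the large burner head, fixed on the hob: light metal crown, 86 mm outside, with flame slots, on a steel dish of 116 mm; its top is a round seat 74 mm across and 5 mm deep for the 68 mm cap; origin at the centre of its underside, z up; seat floor (where the cap's underside comes to lie) 17 mm, rim 22 mm above it; stands back left, back right or front centre of the hob
- spot_left (a point): centre of the bare flat front left corner of the steel hob (340 x 270 mm), on its top face 60 mm above the table: a circle 100 mm across is free, room to set a cap down for a while; nearest burner centre about 115 mm away; y along the hob's long side
- spot_right (a point): centre of the bare flat front right corner of the steel hob (340 x 270 mm), on its top face 60 mm above the table: a circle 100 mm across is free, room to set a cap down for a while; nearest burner centre about 115 mm away; y along the hob's long side
- moka_pot: loose aluminium moka pot with black handle, 94 x 155 x 174 mm, standing on the table left of the hob; origin at the centre of its underside; a bystander
- oil_bottle: loose dark green oil bottle with a gold cap, 60 x 60 x 272 mm, standing on the table at the right, behind the black pan support; origin at the centre of its underside; a bystander
Things that resemble listed ones, but are neither listed nor needed, are in the scene too. Leave any blue or red look-alike of the cap_small alone.

How it is judged:
By the outcome, as a careful person would: the job done as asked, in the order asked, and still so for the second after the job is handed in, with the robot touching nothing.
It also fails if it takes over 80 s, if anything falls off the work surface, if the arm or the gripper's body presses on something with over 40 N, if the wrist force passes 120 N, or if a joint passes its speed limit or range.

### The arm

A 7-joint arm with a two-finger parallel gripper is mounted at the origin on a cart in front of the work surface, level with it; the furniture and walls round the work are solid. World frame = base frame: x ahead of the robot, y to its left, z up, the work surface at z = 0. Lengths are in m, angles in rad, forces in N, time in s.
With the tool pointing down it reaches from about 0.425 to 0.8 m from the base axis. Payload 8.3 kg.
Tool frame: the origin (TCP) lies on the centre line of the jaws, within the pads' length; the fingertips stand 11 mm ahead of it and the grasp point (between the pads) lies 8 mm behind it; z points along the fingers, y is the line along which they close (so a half turn about z gives the same grasp; the last joint's range is limited). The gripper opens to 85 mm and grips with 20 to 120 N. Pads are 22 mm wide; open, the fingers measure 114 mm over their backs; the gripper's body (76 mm by 85 mm) begins 54 mm behind the grasp point. The pads swing forward as they close: fully open they stand 13 mm farther back than shut.
Start: joints at [1.038, 0.383, 0.016, 1.37, -0.006, 1.388, -0.046], TCP at [0.283, -0.557, 0.218] pointing down, gripper open.
Joint ranges: [-2.95, 2.95], [-0.25, 2.06], [-1.52, 1.56], [0.18, 2.33], [-1.44, 4.58], [0.02, 2.06], [-3.01, 3.01]. Speed limits (rad/s): [2.39, 2.39, 3.01, 3.01, 3.14, 3.14, 3.14].

### API

Orientations are given as a rotation vector (axis times angle).
In Python, from workcell import r gives the robot as it stands.
- The arm moves only by the tool send_path, called after "Call:" in YAML: its name, and indented under it one key for each argument. Schema: {"type":"object","properties":{"increments":{"type":"string"},"grip_n":{"type":"number"},"only":{"type":"string"},"quiet":{"type":"boolean"},"lines":{"type":"string"}},"required":["increments"],"additionalProperties":false}. increments is a string of 1 to 12 rows, one to a line, with the numbers parted by commas; each row has 7 numbers: a rotation vector rx, ry, rz in rad, then dx, dy, dz in m, then the finger opening in m; each row is the pose to reach, as a shift and turn from the pose commanded when the call began, along the tool's axes at that moment; what a row does not reach only later rows make up. A row lasts 1/12 s, in which the tool goes at most 0.0417 m and 0.125 rad, less where a joint would pass 70% of its speed; a pose out of reach is approached as far as the arm can. The fingers move at their own pace and stop on an object; grip_n is the grip in N (left out, the last holds). Time passes only in rows, so rows that do not move let the fingers close. The tool returns the time, the measured TCP pose, the force, the opening and the grip force at its end. only (a regular expression) keeps the lines of the reply that match it, lines (a string "A,B") keeps lines A to B, and quiet returns only ok. Input that does not fit is refused with a message, and nothing moves.
- r.get_state(): the state, without advancing time (a new reading comes with each control period).
- r.capture(name): name is "scene" or "top"; returns (picture, depth): 384x512x3 uint8, blue, green, red; 384x512 float32, m along the optical axis (not along the pixel's ray), 0 where there is no reading.
- r.camera_model(name): a dict with "fx", "fy", "cx", "cy" (pixels), "eye" and "attitude" of the camera in the world. Camera axes: x right, y up, looking along -z (the intrinsics and any distortion apply to the point x, -y, -z); pixel columns grow to the right and rows downward; lengths in m; the calibration is good to about 2 mm. A picture is of the moment at which its call begins. camera_model takes no time and is no camera call.
- r.finish_job(): hands the job in; it is judged then, once.
The state is a dict: "clock": time; "qpos": joint angles; "joint_velocities": joint speeds; "tau": joint torques, N m; "position": TCP position; "eef_rot": TCP orientation; "wrist_force": force on the tool from outside, world axes, zero at the start; "wrist_torque": the same for the moment, N m; "opening": finger opening in m; "finger_force": force on a finger pad.
Only numpy, scipy, OpenCV 4.12 (cv2) and the standard library are available. Lean on these libraries where they do the work, as an engineer would, in place of code of your own. Each camera call takes 0.05 s, during which the arm holds its last target. There are 200 camera calls.

## Working session

There is one attempt and no reset: what is moved stays moved. The work goes in short steps, Python scripts to look and compute and a tool call to move; the robot and the scene stay as the last step left them, time stands still between calls to the robot, and variables do not carry over. Pictures are saved under pics/ and viewed, at most 18 in all, crops included, and the job is handed in when it is done.

```bash
ls; mkdir -p pics; python3 - <<'E'
from workcell import r
import cv2,numpy as np
s=r.get_state();print(s)
for n in("scene","top"):
    im,d=r.capture(n);cv2.imwrite(f"pics/{n}0.png",im);np.save(f"{n}0.npy",d);print(n,r.camera_model(n))
E
```

```text
pics
{'clock': 0.0, 'qpos': array([ 1.03808519,  0.38422766,  0.01632079,  1.37116503, -0.00630025,
        1.38816669, -0.04650925]), 'joint_velocities': array([ 0.00143566, -0.00089325, -0.00182755, -0.00180495, -0.00080509,
       -0.00114147,  0.00124939]), 'tau': array([ 1.33692698e-03, -6.27602148e+01,  8.44995864e-01, -3.71819329e+01,
        1.66942819e-02,  1.42025761e-02,  2.35487448e-05]), 'position': array([ 0.28277203, -0.55678739,  0.21658007]), 'eef_rot': array([-3.05346359e+00, -7.30934100e-01,  7.21635491e-04]), 'wrist_force': array([ 0.49364091, -0.07391532, -0.28339748]), 'wrist_torque': array([ 0.0135521 , -0.05378898, -0.00678941]), 'finger_force': 0.0, 'opening': 0.08553498800282515}
scene {'fx': 384.63967417210756, 'fy': 384.63967417210756, 'cx': 263.39199831563127, 'cy': 189.0040784868997, 'eye': array([-0.16041302,  0.4764805 ,  0.70971607]), 'attitude': array([ 0.50789085, -0.98502977, -2.05225116])}
top {'fx': 468.7355424827003, 'fy': 468.7355424827003, 'cx': 254.55229201958014, 'cy': 192.13196182908194, 'eye': array([ 0.24949812, -0.0331395 ,  1.58341744]), 'attitude': array([ 0.12817045, -0.12352946, -1.55183255])}
```

View pics/scene0.png

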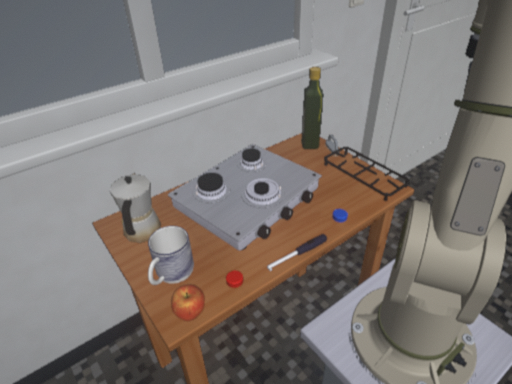

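View pics/top0.png

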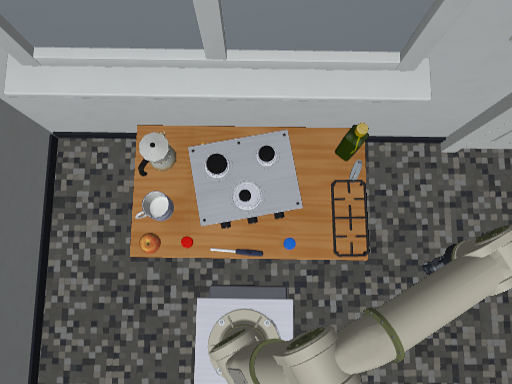

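The hob has three burners. In the top view, the front-centre burner (245,196) is large and holds the small black cap. Back-left (217,165) holds the large cap and back-right (266,155) the medium one. The cap_small candidates are the black disc at (245,196), the blue disc at (289,243) and the red disc at (187,242). The black one matches the description. Next I'll measure and check it in a close crop.

```bash
cat > h.py <<'E'
import numpy as np,cv2
from scipy.spatial.transform import Rotation as R
from workcell import r
def cloud(n,d):
    m=r.camera_model(n);v,u=np.mgrid[:384,:512]
    p=np.stack([(u-m['cx'])/m['fx']*d,-(v-m['cy'])/m['fy']*d,-d],-1)
    return p@R.from_rotvec(m['attitude']).as_matrix().T+m['eye']
def ray(n,uv,z):
    m=r.camera_model(n);uv=np.atleast_2d(uv).astype(float)
    k=np.c_[(uv[:,0]-m['cx'])/m['fx'],-(uv[:,1]-m['cy'])/m['fy'],-np.ones(len(uv))]@R.from_rotvec(m['attitude']).as_matrix().T
    return m['eye']+k*((z-m['eye'][2])/k[:,2])[:,None]
def rect(n,im,z,x0=.40,x1=.76,y0=-.22,y1=.22,s=.001):
    # orthophoto of plane z: rows = -x, cols = -y
    m=r.camera_model(n);A=R.from_rotvec(m['attitude']).as_matrix()
    X,Y=np.meshgrid(np.arange(x1,x0,-s),np.arange(y1,y0,-s),indexing='ij')
    q=(np.stack([X,Y,0*X+z],-1)-m['eye'])@A
    return cv2.remap(im,np.float32(m['cx']+m['fx']*q[...,0]/-q[...,2]),np.float32(m['cy']+m['fy']*q[...,1]/q[...,2]),cv2.INTER_CUBIC)
E
python3 - <<'E'
from h import *
for n in("top","scene"):
    im=cv2.imread(f"pics/{n}0.png");d=np.load(f"{n}0.npy");P=cloud(n,d)
    c=(195,245) if n=="top" else (188,263)
    print(n,"table",P[(225,270) if n=="top" else (240,300)],)
    hob=(P[...,2]>.05)&(P[...,2]<.07)&(abs(P[...,1])<.25)&(P[...,0]>.3)
    print("hob",np.median(P[hob],0),hob.sum(), cv2.minAreaRect(np.float32(P[hob][:,:2])))
    gray=im.max(2)
    mask=((gray<60)&(P[...,2]>.075)&(P[...,2]<.125)&(abs(P[...,1])<.2)&(P[...,0]>.42)&(P[...,0]<.8)).astype(np.uint8)
    k,l,st,ce=cv2.connectedComponentsWithStats(mask)
    for i in range(1,k):
        if st[i,4]<15: continue
        Q=P[l==i];t=Q[Q[:,2]>np.percentile(Q[:,2],40)]
        print(st[i],Q[:,:2].min(0),Q[:,:2].max(0),"top",t.mean(0),np.percentile(Q[:,2],[5,50,95]))
a=[rect(n,cv2.imread(f"pics/{n}0.png"),.095) for n in("top","scene")]
print(a[0].shape)
cv2.imwrite("pics/rect.png",np.hstack([cv2.resize(x[:,:],None,fx=.9,fy=.9) for x in a]))
E
```

```text
top table [ 0.39436458 -0.08053021 -0.00276308]
hob [0.54058577 0.00806527 0.06049229] 6957 ((0.5303333401679993, 0.04961675405502319), (0.28866514563560486, 0.4299139678478241), 10.772478103637695)
[259 146  16  15 190] [ 0.59513612 -0.08828739] [ 0.64374627 -0.03927216] top [ 0.61702186 -0.06317607  0.10162471] [0.09364114 0.09943719 0.10506379]
[207 154  20  20 315] [0.55041764 0.06677475] [0.61441778 0.12911267] top [0.58092794 0.09741847 0.10180039] [0.09484617 0.09984045 0.10493971]
[239 190  12  11 103] [ 0.46398077 -0.01254114] [0.49834383 0.02312076] top [0.48098337 0.00402427 0.09707839] [0.08918287 0.09498412 0.10009199]
scene table [ 0.33655589 -0.00747424  0.00059167]
hob [0.53295269 0.03877914 0.06072002] 6890 ((0.6410706043243408, 0.0002959221601486206), (0.49877607822418213, 0.5301125049591064), 89.912353515625)
[243 149  16  12 149] [ 0.58989715 -0.08328685] [ 0.63878193 -0.03467582] top [ 0.61473162 -0.05905512  0.10057509] [0.09288904 0.0995503  0.1019312 ]
[199 174  23  17 311] [0.54671286 0.0704402 ] [0.61167665 0.1325823 ] top [0.57923531 0.10105471 0.10075267] [0.09405354 0.09989986 0.10195793]
[255 183  13  11 117] [ 0.45989016 -0.00893688] [0.4941205  0.02481148] top [0.47665137 0.00624219 0.09547612] [0.08764937 0.09454677 0.09681386]
(360, 440, 3)
```

View pics/rect.png

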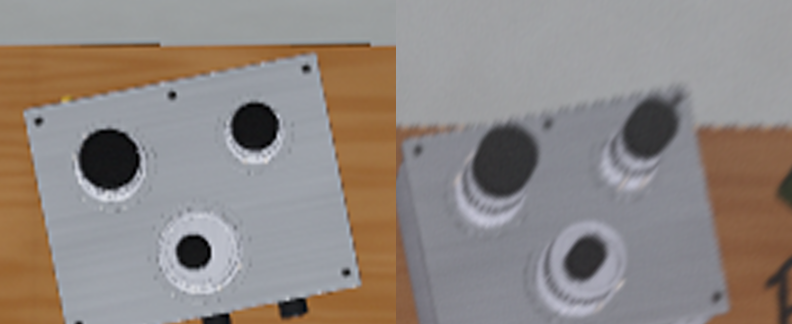

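The orthophoto (left half from the top camera) confirms the following:
- The small black cap is in the large front burner at about (194,252).
- The large cap is back-left at (109,158), and the medium cap is back-right at (254,126).
- The two cameras differ by about 4 mm, so I'll place by relative measurements within one camera.

Next are the hob corners, the front burner and the moka pot.

```bash
cat >> h.py <<'E'
def circ(mask,x1=.76,y1=.22,s=.001):
    c=max(cv2.findContours(mask,cv2.RETR_EXTERNAL,cv2.CHAIN_APPROX_NONE)[0],key=cv2.contourArea)
    (u,v),(a,b),_=cv2.fitEllipse(cv2.convexHull(c));return x1-v*s,y1-u*s,a,b
def tool(p,q=None):
    s=r.get_state();return R.from_rotvec(s['eef_rot']).as_matrix().T@(np.array(p)-s['position'])
def win(img,x,y,h,x1=.76,y1=.22):
    v,u=int((x1-x)*1000),int((y1-y)*1000);m=np.zeros(img.shape[:2],np.uint8)
    m[max(v-h,0):v+h,max(u-h,0):u+h]=1;return m
def cap(n,im,x,y,z,h=50):   # dark disc, top face at z
    g=rect(n,im,z).max(2);return circ(((g<75)&(win(g,x,y,h)>0)).astype(np.uint8))
def seat(n,im,x,y,z=.082,h=52,t=200):
    g=rect(n,im,z).min(2);return circ(((g>t)&(win(g,x,y,h)>0)).astype(np.uint8))
E
python3 - <<'E'
from h import *
for n in("top","scene"):
    im=cv2.imread(f"pics/{n}0.png");P=cloud(n,np.load(f"{n}0.npy"))
    hsv=cv2.cvtColor(rect(n,im,.06),cv2.COLOR_BGR2HSV)
    m=((hsv[...,1]<60)&(hsv[...,2]>110)).astype(np.uint8);m[:45]=0
    m=cv2.morphologyEx(m,cv2.MORPH_OPEN,np.ones((9,9)))
    c=max(cv2.findContours(m,0,2)[0],key=cv2.contourArea);q=cv2.minAreaRect(c);b=cv2.boxPoints(q)
    print(n,"hob c",.76-q[0][1]*.001,.22-q[0][0]*.001,q[1:],np.c_[.76-b[:,1]*.001,.22-b[:,0]*.001].round(3).tolist())
    for t in (190,210,225): print("front seat",np.round(seat(n,im,.482,.003,t=t),4))
    for x,y,z in((.479,.005,.095),(.581,.099,.100),(.616,-.061,.1)): print("cap",np.round(cap(n,im,x,y,z),4))
    mk=(P[...,2]>.1)&(P[...,1]>.14)&(P[...,1]<.4)&(P[...,0]>.5)&(P[...,0]<.72)
    print("moka",P[mk].min(0),P[mk].max(0))
E
```

```text
top hob c 0.5472687683105468 0.0077405090332031135 ((272.4813537597656, 340.2733154296875), 78.9388198852539) [[0.6480000019073486, 0.20100000500679016], [0.7139999866485596, -0.13300000131130219], [0.44600000977516174, -0.1850000023841858], [0.38100001215934753, 0.14900000393390656]]
front seat [4.43400e-01 3.70000e-03 1.48909e+01 4.34737e+01]Traceback (most recent call last):
  File "<stdin>", line 9, in <module>
  File "h.py", line 29, in seat
    g=rect(n,im,z).min(2);return circ(((g>t)&(win(g,x,y,h)>0)).astype(np.uint8))
                                 ~~~~^^^^^^^^^^^^^^^^^^^^^^^^^^^^^^^^^^^^^^^^^^^
  File "h.py", line 20, in circ
    (u,v),(a,b),_=cv2.fitEllipse(cv2.convexHull(c));return x1-v*s,y1-u*s,a,b
                  ~~~~~~~~~~~~~~^^^^^^^^^^^^^^^^^^^
cv2.error: OpenCV(4.12.0) /io/opencv/modules/imgproc/src/shapedescr.cpp:361: error: (-201:Incorrect size of input array) There should be at least 5 points to fit the ellipse in function 'fitEllipseNoDirect'
```

```bash
python3 - <<'E'
from h import *
o=[]
for n in("top","scene"):
    im=cv2.imread(f"pics/{n}0.png");P=cloud(n,np.load(f"{n}0.npy"))
    g=rect(n,im,.082);o.append(cv2.resize(g[210:360,140:290],None,fx=2.6,fy=2.6))
    v,u=np.mgrid[:384,:512]
    # rim by height: points 79..88 mm near front burner
    for x,y,h in((.482,.003,.055),):
        q=P[(abs(P[...,0]-x)<h)&(abs(P[...,1]-y)<h)&(P[...,2]>.078)]
        print(n,"raised",len(q),q.min(0),q.max(0))
    for x,y,z in((.479,.005,.095),(.581,.099,.100),(.616,-.061,.1)): print("cap",np.round(cap(n,im,x,y,z),4))
    mk=(P[...,2]>.1)&(P[...,1]>.14)&(P[...,1]<.4)&(P[...,0]>.5)&(P[...,0]<.72)
    print("moka",P[mk].min(0),P[mk].max(0))
cv2.imwrite("pics/crop1.png",np.hstack(o))
E
```

```text
top raised 355 [ 0.44274427 -0.0448301   0.07803708] [0.52637279 0.03998304 0.10785873]
cap [4.80500e-01 5.10000e-03 3.69964e+01 3.80377e+01]
cap [ 0.5825  0.0985 65.9604 67.3363]
cap [ 0.6187 -0.0626 51.4351 52.6685]
moka [0.54004901 0.24715714 0.10019995] [0.67272348 0.34607255 0.17683462]
scene raised 427 [ 0.44119954 -0.04470686  0.07800316] [0.52708146 0.04197922 0.09783061]
cap [4.73500e-01 1.02000e-02 3.70359e+01 4.93866e+01]
cap [ 0.5754  0.1027 65.4232 78.4631]
cap [ 6.11700e-01 -5.78000e-02  5.10172e+01  6.72423e+01]
moka [0.53995315 0.24702312 0.10007909] [0.67457019 0.34665795 0.17600621]
```

View pics/crop1.png

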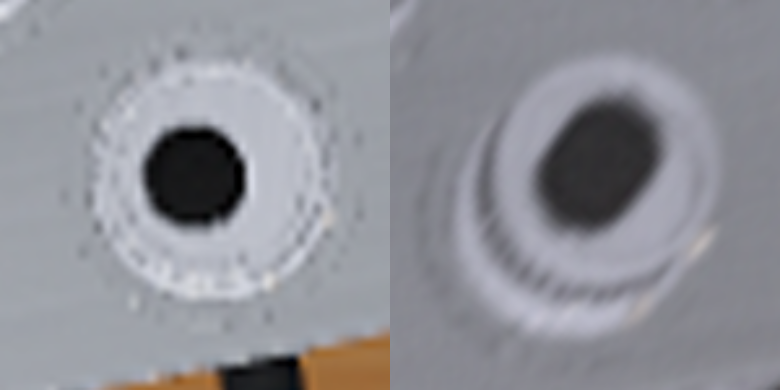

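Crop check: the black cap_small sits at crop (195,175) in the top view, left of the crown centre at about (210,172). The blue and red look-alikes are elsewhere on the table. Mean estimates are cap (0.4795, 0.005) and large burner (0.484, -0.002). Now the tool-frame shifts.

```bash
python3 - <<'E'
from h import *
for p in((.47,-.30,.21),(.4795,.005,.15),(.4795,.005,.0955)): print(tool(p).round(4))
E
```

```text
[ 0.2832 -0.1442  0.0069]
[ 0.4298 -0.4118  0.0674]
[ 0.4298 -0.4117  0.1219]
```

Call:
send_path:
  increments: "0,0,0,0.283,-0.144,0.007,0.085\n0,0,0,0.283,-0.144,0.007,0.085\n0,0,0,0.283,-0.144,0.007,0.085\n0,0,0,0.283,-0.144,0.007,0.085\n0,0,0,0.283,-0.144,0.007,0.085\n0,0,0,0.283,-0.144,0.007,0.085\n0,0,0,0.283,-0.144,0.007,0.056\n0,0,0,0.283,-0.144,0.007,0.056"
  grip_n: 30

```text
clock: 0.77
position: [0.4726, -0.2957, 0.2103]
eef_rot: [-3.052, -0.738, -0.001]
wrist_force: [1.0, 0.3, -0.1]
opening: 0.0634
finger_force: 0.0
```

```bash
python3 - <<'E'
from h import *
for p in((.4795,.005,.15),(.4795,.005,.0955)): print(tool(p).round(4))
E
```

```text
[ 0.1435 -0.2642  0.0609]
[ 0.1434 -0.2641  0.1154]
```

Call:
send_path:
  increments: "0,0,0,0.143,-0.264,0.061,0.056\n0,0,0,0.143,-0.264,0.061,0.056\n0,0,0,0.143,-0.264,0.061,0.056\n0,0,0,0.143,-0.264,0.061,0.056\n0,0,0,0.143,-0.264,0.061,0.056\n0,0,0,0.143,-0.264,0.061,0.056\n0,0,0,0.143,-0.264,0.061,0.056\n0,0,0,0.143,-0.264,0.061,0.056\n0,0,0,0.143,-0.264,0.061,0.056\n0,0,0,0.143,-0.264,0.061,0.056"

```text
clock: 1.6
position: [0.4777, 0.0001, 0.1493]
eef_rot: [-3.054, -0.735, 0.001]
wrist_force: [0.3, -0.7, 0.3]
opening: 0.0561
finger_force: 0.0
```

```bash
python3 - <<'E'
from h import *
for p in((.4795,.005,.15),(.4795,.005,.0955)): print(tool(p).round(4))
im,d=r.capture("scene");cv2.imwrite("pics/s1.png",cv2.resize(im[100:260,180:360],None,fx=3.5,fy=3.5,interpolation=cv2.INTER_CUBIC));np.save("s1.npy",d)
E
```

```text
[ 0.0038 -0.0036 -0.0007]
[ 0.0039 -0.0036  0.0538]
```

View pics/s1.png

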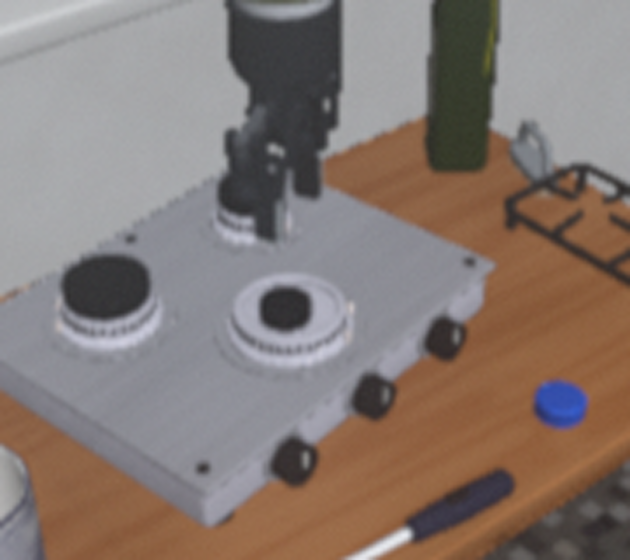

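The scene view shows the gripper hovering, with fingertips at about crop (268,238) and (305,195). The cap is at crop (285,307). I'll read the tip height from the depth.

```bash
python3 - <<'E'
from h import *
P=cloud("scene",np.load("s1.npy"))
q=P[(P[...,2]>.105)&(abs(P[...,0]-.4777)<.07)&(abs(P[...,1])<.07)&(P[...,2]<.2)]
print(len(q),np.sort(q[:,2])[:12].round(4))
t=r.get_state();A=R.from_rotvec(t['eef_rot']).as_matrix();l=(q-t['position'])@A
for s in(-1,1):
    e=l[(l[:,1]*s>.02)];e=e[np.argsort(-e[:,2])][:40];print(s,e[:6].round(4).tolist(),e.mean(0),e.min(0),e.max(0))
print(t['position'],tool((.4795,.005,.12)))
E
```

```text
179 [0.1678 0.1681 0.1683 0.1685 0.1689 0.1689 0.1697 0.1698 0.1698 0.1702
 0.1702 0.1706]
-1 [[-0.0035, -0.0357, -0.0183], [0.007, -0.0363, -0.0187], [0.0023, -0.0348, -0.019], [-0.0071, -0.0372, -0.0203], [0.0034, -0.0379, -0.0207], [-0.0039, -0.0362, -0.0217]] [-0.00208344 -0.03789521 -0.02751896] [-0.00996074 -0.04456736 -0.03421708] [ 0.01228106 -0.02910593 -0.01831275]
1 [[0.007, 0.0264, -0.0188], [-0.0047, 0.0254, -0.0194], [0.0042, 0.0265, -0.0195], [-0.001, 0.0275, -0.0202], [-0.0076, 0.0253, -0.0203], [0.0011, 0.0259, -0.0207]] [ 0.00048031  0.02656441 -0.02615955] [-0.01063694  0.02416272 -0.03353745] [ 0.01381604  0.03026747 -0.01881422]
[ 0.4779687  -0.00137484  0.14947699] [ 0.00426887 -0.00499581  0.02947364]
```

```bash
python3 - <<'E'
from h import *
D=np.load("s1.npy");P=cloud("scene",D)
t=r.get_state();A=R.from_rotvec(t['eef_rot']).as_matrix();m=r.camera_model("scene");B=R.from_rotvec(m['attitude']).as_matrix()
for l in((0,-.028,.009),(0,-.042,.009),(0,.028,.009),(0,.028,-.02),(0,-.042,-.02),(0,-.036,-.018)):
    q=(t['position']+A@np.array(l)-m['eye'])@B;print(l,m['cx']-m['fx']*q[0]/q[2],m['cy']+m['fy']*q[1]/q[2])
for v in range(148,174,3): print(v,[tuple(((P[v,u]-t['position'])@A*1000).round(0).astype(int)) if D[v,u]>0 else 0 for u in range(250,276,4)])
E
```

```text
(0, -0.028, 0.009) 258.3818706847308 176.97281422049826
(0, -0.042, 0.009) 255.8876511725502 180.05080436629524
(0, 0.028, 0.009) 267.86608867960945 165.26882049169248
(0, 0.028, -0.02) 267.7342057137548 155.89584161253345
(0, -0.042, -0.02) 255.51812588673315 170.4662137432041
(0, -0.036, -0.018) 256.6400510973036 169.828676297981
148 [(np.int64(0), np.int64(-65), np.int64(-97)), (np.int64(-11), np.int64(-65), np.int64(-100)), (np.int64(-5), np.int64(-36), np.int64(-82)), (np.int64(-15), np.int64(-34), np.int64(-83)), (np.int64(3), np.int64(26), np.int64(-44)), (np.int64(-7), np.int64(27), np.int64(-46)), (np.int64(113), np.int64(317), np.int64(151))]
151 [(np.int64(0), np.int64(-65), np.int64(-89)), (np.int64(-10), np.int64(-64), np.int64(-91)), (np.int64(-5), np.int64(-36), np.int64(-74)), (np.int64(100), np.int64(197), np.int64(90)), (np.int64(3), np.int64(25), np.int64(-36)), (np.int64(-7), np.int64(26), np.int64(-38)), (np.int64(104), np.int64(297), np.int64(150))]
154 [(np.int64(5), np.int64(-57), np.int64(-75)), (np.int64(-9), np.int64(-64), np.int64(-83)), (np.int64(-8), np.
[... 1423 characters left out ...]
130), np.int64(88)), (np.int64(32), np.int64(138), np.int64(90))]
169 [(np.int64(86), np.int64(88), np.int64(84)), (np.int64(7), np.int64(-36), np.int64(-19)), (np.int64(-4), np.int64(-36), np.int64(-22)), (np.int64(55), np.int64(104), np.int64(86)), (np.int64(46), np.int64(113), np.int64(89)), (np.int64(36), np.int64(119), np.int64(90)), (np.int64(25), np.int64(122), np.int64(88))]
172 [(np.int64(81), np.int64(77), np.int64(86)), (np.int64(72), np.int64(85), np.int64(88)), (np.int64(62), np.int64(91), np.int64(90)), (np.int64(52), np.int64(97), np.int64(91)), (np.int64(39), np.int64(98), np.int64(88)), (np.int64(31), np.int64(107), np.int64(91)), (np.int64(19), np.int64(109), np.int64(90))]
```

```bash
python3 - <<'E'
from h import *
t=r.get_state();print(t['position'],t['clock'],t['opening'],t['qpos'])
A=R.from_rotvec(t['eef_rot']).as_matrix()
for n in("scene","top"):
    im,d=r.capture(n);P=cloud(n,d);cv2.imwrite(f"pics/{n}2.png",im);np.save(n+"2.npy",d)
    l=(P-t['position'])@A;k=(abs(l[...,0])<.03)&(abs(l[...,1])<.07)&(l[...,2]<.03)
    e=l[k];e=e[np.argsort(-e[:,2])];print(n,len(e),e[:8].round(3).tolist())
E
```

```text
[ 0.4779687  -0.00137484  0.14947699] 1.65 0.055893377391582705 [ 0.2984351   0.13854373 -0.39324738  1.84372394  0.05787668  1.17090523
 -1.2151432 ]
scene 4215 [[0.006, 0.03, -0.017], [0.003, -0.034, -0.018], [-0.003, 0.03, -0.019], [0.0, -0.034, -0.019], [-0.0, 0.029, -0.019], [0.011, 0.028, -0.02], [0.008, -0.035, -0.021], [-0.003, -0.035, -0.021]]
top 1159 [[-0.011, 0.063, -0.096], [-0.012, 0.063, -0.113], [0.014, -0.064, -0.117], [0.013, -0.068, -0.118], [-0.011, 0.066, -0.119], [0.006, -0.068, -0.12], [0.011, -0.065, -0.121], [-0.005, 0.066, -0.121]]
```

Depth puts both tips about 17 mm behind the reported TCP, but the brief says 11 mm ahead. I'll descend gently, watching the force, and check again closer in.

Call:
send_path:
  increments: "0,0,0,0.004,-0.005,0.015,0.056\n0,0,0,0.004,-0.005,0.030,0.056\n0,0,0,0.004,-0.005,0.040,0.056\n0,0,0,0.004,-0.005,0.045,0.056\n0,0,0,0.004,-0.005,0.050,0.056\n0,0,0,0.004,-0.005,0.050,0.056"

```text
clock: 2.25
position: [0.479, 0.005, 0.099]
eef_rot: [-3.055, -0.729, 0.002]
wrist_force: [0.5, -0.3, -0.2]
opening: 0.056
finger_force: 0.0
```

```bash
python3 - <<'E'
from h import *
t=r.get_state();print(t['position'],t['wrist_force'])
A=R.from_rotvec(t['eef_rot']).as_matrix()
im,d=r.capture("scene");P=cloud("scene",d);cv2.imwrite("pics/s3.png",cv2.resize(im[110:230,200:340],None,fx=4.5,fy=4.5,interpolation=cv2.INTER_CUBIC))
l=(P-t['position'])@A;k=(abs(l[...,0])<.015)&(abs(l[...,1])<.05)&(abs(l[...,1])>.022)
e=l[k];e=e[np.argsort(-e[:,2])];e=e[e[:,2]<.008];print(e[:14].round(3).tolist())
E
```

```text
[0.47902902 0.00500469 0.09896209] [ 0.47677228 -0.30058134 -0.17249417]
[[-0.005, -0.034, -0.018], [0.007, 0.031, -0.018], [0.002, 0.028, -0.019], [0.003, -0.034, -0.019], [-0.001, 0.028, -0.019], [-0.008, -0.035, -0.02], [-0.0, -0.036, -0.021], [-0.009, 0.034, -0.021], [0.0, 0.03, -0.021], [-0.01, -0.032, -0.021], [-0.004, 0.026, -0.021], [0.007, 0.026, -0.022], [0.012, -0.033, -0.022], [0.002, 0.028, -0.022]]
```

View pics/s3.png

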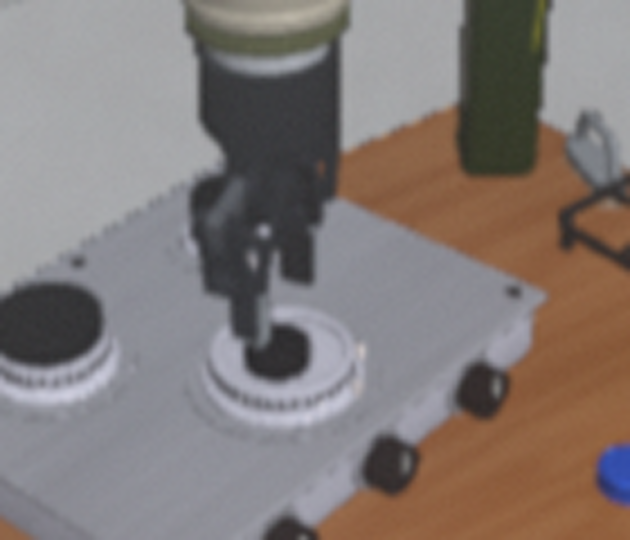

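In the picture the tips, at about crop (250,335) and (300,280), are still clearly above the cap at (277,352). So the real tips are about 17 mm behind the reported TCP at this opening, and I go by that. Descending further in steps with force checks.

Call:
send_path:
  increments: "0,0,0,0,0,0.012,0.056\n0,0,0,0,0,0.020,0.056\n0,0,0,0,0,0.024,0.056\n0,0,0,0,0,0.027,0.056\n0,0,0,0,0,0.027,0.056"

```text
clock: 2.72
position: [0.4791, 0.0057, 0.0723]
eef_rot: [-3.055, -0.731, 0.001]
wrist_force: [-0.4, -0.5, -1.2]
opening: 0.0559
finger_force: 0.0
```

```bash
python3 - <<'E'
from h import *
t=r.get_state();print(t['position'],t['wrist_force'])
A=R.from_rotvec(t['eef_rot']).as_matrix()
im,d=r.capture("scene");P=cloud("scene",d);cv2.imwrite("pics/s4.png",cv2.resize(im[130:220,220:320],None,fx=5.5,fy=5.5,interpolation=cv2.INTER_CUBIC))
l=(P-t['position'])@A;k=(abs(l[...,0])<.015)&(abs(l[...,1])<.05)&(abs(l[...,1])>.022)
e=l[k];e=e[np.argsort(-e[:,2])];e=e[e[:,2]<-.013];print(e[:10].round(3).tolist())
E
```

```text
[0.47911015 0.00565155 0.07226086] [-0.35362981 -0.50206889 -1.20536571]
[[-0.006, -0.032, -0.018], [-0.002, -0.034, -0.018], [0.007, -0.034, -0.019], [-0.003, 0.029, -0.02], [0.006, 0.029, -0.021], [-0.005, -0.036, -0.021], [0.008, 0.027, -0.021], [0.0, 0.03, -0.022], [0.003, -0.036, -0.022], [-0.002, 0.026, -0.022]]
```

View pics/s4.png

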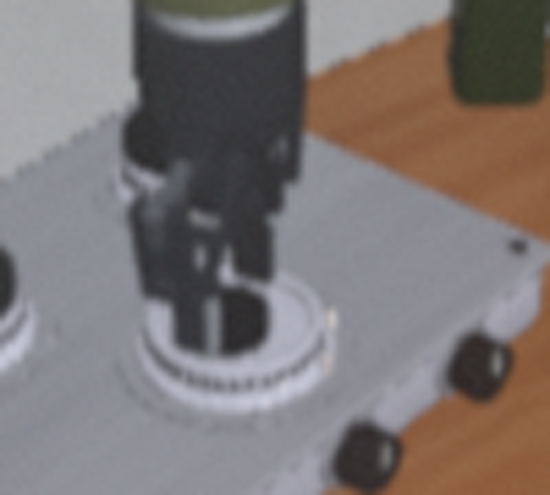

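The fingers straddle the cap: near tip at crop (195,350), far tip at (255,280), cap at (240,320). There is no contact. Three more millimetres down, then close.

Call:
send_path:
  increments: "0,0,0,0,0,0.003,0.056\n0,0,0,0,0,0.003,0.030\n0,0,0,0,0,0.003,0.030\n0,0,0,0,0,0.003,0.030\n0,0,0,0,0,0.003,0.030\n0,0,0,0,0,0.003,0.030"
  grip_n: 30

```text
clock: 3.27
position: [0.4796, 0.0057, 0.0699]
eef_rot: [3.055, 0.731, 0.001]
wrist_force: [-0.4, 0.2, 3.5]
opening: 0.0373
finger_force: 30.5
```

Call:
send_path:
  increments: "0,0,0,0,0,-0.02,0.030\n0,0,0,0,0,-0.05,0.030\n0,0,0,0,0,-0.05,0.030\n0,0,0,0,0,-0.05,0.030"

```text
clock: 3.6
position: [0.4806, 0.0057, 0.121]
eef_rot: [3.054, 0.731, 0.005]
wrist_force: [0.4, -0.7, -1.7]
opening: 0.0376
finger_force: 30.5
```

```bash
python3 - <<'E'
from h import *
t=r.get_state()
A=R.from_rotvec(t['eef_rot']).as_matrix()
im,d=r.capture("scene");P=cloud("scene",d);cv2.imwrite("pics/s5.png",im);it,dt=r.capture("top");cv2.imwrite("pics/t5.png",it)
c=np.array([.5473,.0077]);a=np.deg2rad(11.06);X=np.array([np.cos(a),-np.sin(a)]);Y=np.array([np.sin(a),np.cos(a)])
b=np.array([.4842,-.002]);print("burner in hob frame",(b-c)@X,(b-c)@Y)
for s in(.1,.105,.11,.115): print(s,((b-c)@X*X+c+Y*s).round(4),((b-c)@X*X+c-Y*s).round(4))
E
```

```text
burner in hob frame -0.06006721557966612 -0.021624745374360238
0.1 [0.5075 0.1174] [ 0.4692 -0.0789]
0.105 [0.5085 0.1223] [ 0.4682 -0.0838]
0.11 [0.5095 0.1272] [ 0.4672 -0.0887]
0.115 [0.5104 0.1321] [ 0.4663 -0.0936]
```

```bash
python3 - <<'E'
from h import *
t=r.get_state();print(t['position'],t['opening'])
for p in((.499,-.119,.12),(.499,-.119,.0535)): print(tool(p).round(4))
E
```

```text
[0.47889191 0.0055416  0.11891767] 0.037553031639681295
[-0.0384  0.1202 -0.0011]
[-0.0384  0.1202  0.0654]
```

View pics/s5.png

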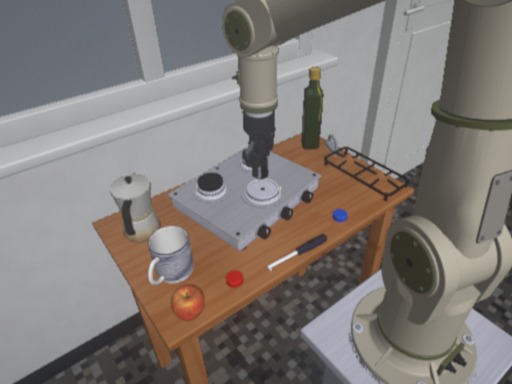

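The cap is lifted at about (262,172) and the large seat is empty. Setting it down on the right spot.

Call:
send_path:
  increments: "0,0,0,-0.038,0.12,0,0.030\n0,0,0,-0.038,0.12,0,0.030\n0,0,0,-0.038,0.12,0,0.030\n0,0,0,-0.038,0.12,0.01,0.030\n0,0,0,-0.038,0.12,0.04,0.030\n0,0,0,-0.038,0.12,0.055,0.030\n0,0,0,-0.038,0.12,0.062,0.030\n0,0,0,-0.038,0.12,0.065,0.030\n0,0,0,-0.038,0.12,0.065,0.030"

```text
clock: 4.45
position: [0.4991, -0.1181, 0.0539]
eef_rot: [-3.054, -0.732, 0.003]
wrist_force: [0.4, -0.1, -1.7]
opening: 0.0371
finger_force: 30.5
```

```bash
python3 - <<'E'
from h import *
t=r.get_state();print(t['position'],t['wrist_force'],tool((.499,-.119,.0535)))
E
```

```text
[ 0.49914308 -0.11811853  0.05389053] [ 0.40421059 -0.12085367 -1.72192033] [-0.00052634  0.0007215   0.00039034]
```

Call:
send_path:
  increments: "0,0,0,0,0,0.001,0.030\n0,0,0,0,0,0.001,0.030\n0,0,0,0,0,0.001,0.030"

```text
clock: 4.7
position: [0.5001, -0.1184, 0.054]
eef_rot: [3.055, 0.732, 0.001]
wrist_force: [-0.2, -0.0, -0.4]
opening: 0.0375
finger_force: 30.5
```

Call:
send_path:
  increments: "0,0,0,0,0,0.001,0.030\n0,0,0,0,0,0.001,0.030\n0,0,0,0,0,0.001,0.030"

```text
clock: 4.95
position: [0.5003, -0.1185, 0.053]
eef_rot: [3.055, 0.731, 0.001]
wrist_force: [-0.5, 1.3, 1.5]
opening: 0.0376
finger_force: 30.7
```

Call:
send_path:
  increments: "0,0,0,0,0,0,0.058\n0,0,0,0,0,0,0.058\n0,0,0,0,0,0,0.058\n0,0,0,0,0,-0.02,0.085\n0,0,0,0,0,-0.06,0.085\n0,0,0,0,0,-0.09,0.085\n0,0,0,0,0,-0.09,0.085\n0,0,0,0,0,-0.09,0.085"

```text
clock: 5.62
position: [0.5012, -0.1188, 0.1447]
eef_rot: [3.053, 0.731, 0.006]
wrist_force: [-0.4, 0.8, -0.2]
opening: 0.0846
finger_force: 0.0
```

```bash
python3 - <<'E'
from h import *
for p in((.580,.0995,.14),(.58,.0995,.076)): print(tool(p).round(4))
o=[]
for n in("top","scene"):
    im,d=r.capture(n);cv2.imwrite(f"pics/{n}6.png",im);np.save(n+"6.npy",d)
    o.append(cv2.resize(rect(n,im,.082),None,fx=.9,fy=.9))
    P=cloud(n,d)
    x,y,h=.484,-.002,.06
    q=P[(abs(P[...,0]-x)<h)&(abs(P[...,1]-y)<h)&(P[...,2]>.076)&(P[...,2]<.092)];print(n,"raised",len(q),q.min(0),q.max(0),cv2.minEnclosingCircle(np.float32(q[:,:2])))
cv2.imwrite("pics/r6.png",np.hstack(o))
E
```

```text
[ 0.169  -0.159   0.0048]
[ 0.1688 -0.1592  0.0688]
top raised 401 [ 0.44111897 -0.04490094  0.07600826] [0.52584928 0.04006929 0.09124536] ((0.4832000136375427, -0.0035308287478983402), 0.045454494655132294)
scene raised 523 [ 0.44042522 -0.04225814  0.07600658] [0.52568967 0.0415633  0.08503793] ((0.48124396800994873, -0.0021222776267677546), 0.04565057158470154)
```

View pics/r6.png

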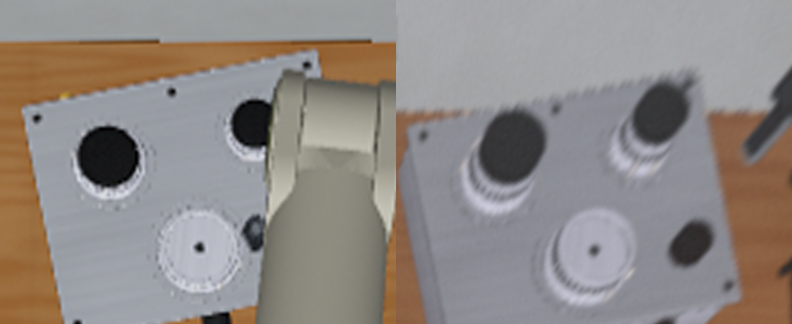

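The seat is empty, and a dark centre dot shows at (200,247) in the top view and (594,250) in the scene view. It makes a precise centre mark. The small cap is set aside at scene (690,243). I'll compute the dot position per camera, plus the cap's position against the known TCP.

```bash
cat >> h.py <<'E'
def dot(n,im,x,y,z=.077,h=9,t=130):
    g=rect(n,im,z).max(2);w=(np.clip(t-g.astype(float),0,None))*win(g,x,y,h)
    v,u=np.mgrid[:g.shape[0],:g.shape[1]];return .76-.001*(w*v).sum()/w.sum(),.22-.001*(w*u).sum()/w.sum()
def captop(n,d,im,x,y,z,h=.045):  # mean of dark cloud points at top-face height
    P=cloud(n,d);k=(abs(P[...,0]-x)<h)&(abs(P[...,1]-y)<h)&(abs(P[...,2]-z)<.005)&(im.max(2)<90)
    return cv2.minEnclosingCircle(np.float32(P[k][:,:2])),P[k].mean(0)
E
python3 - <<'E'
from h import *
for n in("top","scene"):
    im=cv2.imread(f"pics/{n}6.png");d=np.load(n+"6.npy")
    for x,y in((.484,-.002),): print(n,[np.round(dot(n,im,x-.002,y,h=h),4) for h in(9,12)])
    for x,y,z in((.58,.0995,.1),(.616,-.061,.1),(.5,-.1185,.0785)): print(captop(n,d,im,x,y,z))
E
```

```text
top [array([ 0.4861, -0.0013]), array([ 0.4861, -0.0013])]
(((0.5824174284934998, 0.0988636314868927), 0.033794697374105453), array([0.58216504, 0.09942188, 0.10027184]))
(((0.6184307932853699, -0.062323592603206635), 0.027045512571930885), array([ 0.61959197, -0.05904894,  0.09957591]))
(((0.0, 0.0), 0.0), array([nan, nan, nan]))
scene [array([ 0.4871, -0.0037]), array([ 0.4872, -0.0038])]
(((0.5795081257820129, 0.09840670228004456), 0.03461935371160507), array([0.57823686, 0.10098948, 0.09982075]))
(((0.6169552803039551, -0.0624031126499176), 0.026924729347229004), array([ 0.61442184, -0.06012689,  0.09961324]))
(((0.4989311695098877, -0.11696407198905945), 0.02020248956978321), array([ 0.49710194, -0.11465902,  0.07777796]))h.py:35: RuntimeWarning: Mean of empty slice.
  return cv2.minEnclosingCircle(np.float32(P[k][:,:2])),P[k].mean(0)
  ret = um.true_divide(
```

Call:
send_path:
  increments: "0,0,0,0.169,-0.157,0,0.085\n0,0,0,0.169,-0.157,0,0.085\n0,0,0,0.169,-0.157,0,0.085\n0,0,0,0.169,-0.157,0,0.085\n0,0,0,0.169,-0.157,0,0.085\n0,0,0,0.169,-0.157,0.02,0.085\n0,0,0,0.169,-0.157,0.04,0.085\n0,0,0,0.169,-0.157,0.055,0.085\n0,0,0,0.169,-0.157,0.055,0.085\n0,0,0,0.169,-0.157,0.055,0.085"

```text
clock: 6.55
position: [0.5779, 0.0976, 0.0856]
eef_rot: [-3.055, -0.731, 0.007]
wrist_force: [0.7, -0.1, 1.3]
opening: 0.085
finger_force: 0.0
```

```bash
python3 - <<'E'
from h import *
t=r.get_state();print(t['position'],t['wrist_force'],tool((.581,.098,.069)))
A=R.from_rotvec(t['eef_rot']).as_matrix()
im,d=r.capture("scene");P=cloud("scene",d);cv2.imwrite("pics/s7.png",cv2.resize(im[130:220,150:270],None,fx=5.5,fy=5.5,interpolation=cv2.INTER_CUBIC))
l=(P-t['position'])@A;k=(abs(l[...,0])<.015)&(abs(l[...,1])<.065)&(abs(l[...,1])>.037)&(l[...,2]<-.014)
e=l[k];
for s in(-1,1):
    f=e[e[:,1]*s>0];f=f[np.argsort(-f[:,2])];print(f[:8].round(3).tolist())
E
```

```text
[0.57791151 0.09758538 0.08562686] [ 0.68505516 -0.13153265  1.30325066] [0.00301098 0.0010546  0.01661279]
[[-0.005, -0.048, -0.027], [0.002, -0.051, -0.03], [-0.004, -0.051, -0.032], [-0.009, -0.049, -0.032], [-0.007, -0.051, -0.033], [-0.01, -0.046, -0.033], [-0.003, -0.054, -0.033], [-0.01, -0.049, -0.035]]
[[-0.005, 0.046, -0.026], [0.006, 0.043, -0.027], [-0.004, 0.042, -0.028], [0.002, 0.042, -0.029], [0.008, 0.042, -0.031], [-0.01, 0.044, -0.031], [-0.005, 0.041, -0.032], [-0.003, 0.04, -0.032]]
```

The tip model holds: tips are 26.5 mm behind the TCP when fully open. Descending and gripping.

Call:
send_path:
  increments: "0,0,0,0.003,0.001,0.007,0.085\n0,0,0,0.003,0.001,0.012,0.085\n0,0,0,0.003,0.001,0.016,0.085\n0,0,0,0.003,0.001,0.016,0.085\n0,0,0,0.003,0.001,0.016,0.050\n0,0,0,0.003,0.001,0.016,0.050\n0,0,0,0.003,0.001,0.016,0.050\n0,0,0,0.003,0.001,0.016,0.050"
  grip_n: 30

```text
clock: 7.27
position: [0.5829, 0.0984, 0.0725]
eef_rot: [3.055, 0.731, 0.001]
wrist_force: [-2.2, -0.8, 6.2]
opening: 0.0659
finger_force: 33.0
```

Call:
send_path:
  increments: "0,0,0,0,0,-0.01,0.05\n0,0,0,0,0,-0.03,0.05\n0,0,0,0,0,-0.05,0.05\n0,0,0,0,0,-0.05,0.05\n0,0,0,0,0,-0.05,0.05"

```text
clock: 7.68
position: [0.5834, 0.0988, 0.1229]
eef_rot: [3.055, 0.731, 0.004]
wrist_force: [0.1, 0.4, -2.5]
opening: 0.0658
finger_force: 34.2
```

```bash
python3 - <<'E'
from h import *
t=r.get_state();p=t['position']
im,d=r.capture("scene");cv2.imwrite("pics/s8.png",cv2.resize(im[100:220,150:320],None,fx=4.5,fy=4.5,interpolation=cv2.INTER_CUBIC));np.save("s8.npy",d);cv2.imwrite("pics/s8f.png",im)
it,dt=r.capture("top");cv2.imwrite("pics/t8.png",it);np.save("t8.npy",dt)
print(p,tool((.4845,-.002,p[2])))
E
```

```text
[0.58341374 0.09876494 0.12293638] [-0.13234141  0.04526573 -0.00201669]
```

View pics/s8.png

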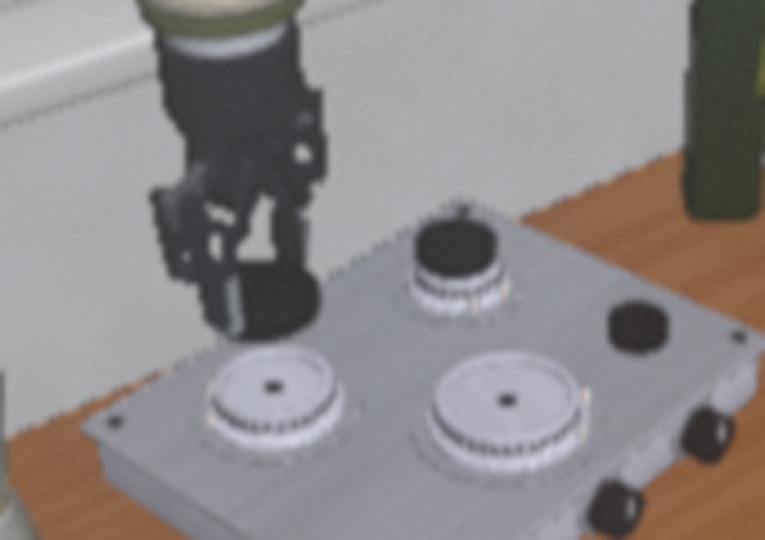

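The large cap is held at crop (262,300) and looks level. Both seats show centre dots, at (273,387) and (507,400). Next I'll measure the cap's offset in the grip and the medium burner.

```bash
python3 - <<'E'
from h import *
t=r.get_state();A=R.from_rotvec(t['eef_rot']).as_matrix()
im=cv2.imread("pics/s8f.png");d=np.load("s8.npy");P=cloud("scene",d);l=(P-t['position'])@A
k=(abs(l[...,0])<.045)&(abs(l[...,1])<.031)&(l[...,2]>-.04)&(l[...,2]<-.005)&(im.max(2)<90)
e=l[k];print(len(e),np.percentile(e[:,2],[1,10,30,50,70,90,99]).round(4))
top=e[(e[:,2]>-.032)&(e[:,2]<-.022)]
G=np.c_[top[:,:2],np.ones(len(top))];print("plane",np.linalg.lstsq(G,top[:,2],rcond=None)[0],len(top))
print("x range",top.min(0),top.max(0))
for n,f in(("scene","pics/s8f.png"),("top","pics/t8.png")):
    g=cv2.imread(f);P=cloud(n,np.load("s8.npy" if n=="scene" else "t8.npy"))
    for x,y in((.484,-.002),(.581,.098)):
        print(n,"dot .077",np.round(dot(n,g,x,y,h=10),4),"dot .082",np.round(dot(n,g,x,y,z=.082,h=10),4))
        q=P[(abs(P[...,0]-x)<.06)&(abs(P[...,1]-y)<.06)&(P[...,2]>.076)&(P[...,2]<.09)]
        print(len(q),cv2.minEnclosingCircle(np.float32(q[:,:2])) if len(q) else 0)
E
```

```text
264 [-0.0322 -0.0309 -0.0299 -0.0292 -0.0283 -0.0219 -0.0171]
plane [-0.03500765 -0.0174818  -0.02935797] 232
x range [-0.03276508 -0.02997964 -0.03194432] [ 0.0241253   0.03080274 -0.02222745]
scene dot .077 [ 0.4872 -0.0037] dot .082 [4.821e-01 1.000e-04]
529 ((0.482911080121994, -0.003398540196940303), 0.04590965434908867)
scene dot .077 [0.5857 0.0976] dot .082 [0.5798 0.1007]
363 ((0.5822270512580872, 0.1018962562084198), 0.03914496302604675)
top dot .077 [0.4838 0.0009] dot .082 [0.4837 0.001 ]
169 ((0.4874742329120636, -0.00978411640971899), 0.04203224927186966)
top dot .077 [nan nan] dot .082 [nan nan]
0 0h.py:32: RuntimeWarning: invalid value encountered in scalar divide
  v,u=np.mgrid[:g.shape[0],:g.shape[1]];return .76-.001*(w*v).sum()/w.sum(),.22-.001*(w*u).sum()/w.sum()
```

Call:
send_path:
  increments: "0,0,0,-0.131,0.046,0,0.05\n0,0,0,-0.131,0.046,0,0.05\n0,0,0,-0.131,0.046,0,0.05\n0,0,0,-0.131,0.046,0,0.05\n0,0,0,-0.131,0.046,0.015,0.05\n0,0,0,-0.131,0.046,0.03,0.05\n0,0,0,-0.131,0.046,0.03,0.05\n0,0,0,-0.131,0.046,0.03,0.05"

```text
clock: 8.45
position: [0.4853, -0.0018, 0.0904]
eef_rot: [-3.054, -0.731, 0.005]
wrist_force: [0.8, -0.5, -1.5]
opening: 0.0656
finger_force: 34.5
```

```bash
python3 - <<'E'
from h import *
t=r.get_state();p=t['position'];print(p,t['wrist_force'],tool((.4854,-.0015,.0675)))
A=R.from_rotvec(t['eef_rot']).as_matrix()
for n in("scene","top"):
    im,d=r.capture(n);cv2.imwrite(f"pics/{n}9.png",im);np.save(f"{n}9.npy",d)
im=cv2.imread("pics/scene9.png");cv2.imwrite("pics/s9.png",cv2.resize(im[130:230,210:330],None,fx=6,fy=6,interpolation=cv2.INTER_CUBIC))
E
```

```text
[ 0.48527074 -0.0018395   0.09038408] [ 0.79551945 -0.52234302 -1.51157178] [ 0.00033471 -0.00020072  0.02288364]
```

View pics/s9.png

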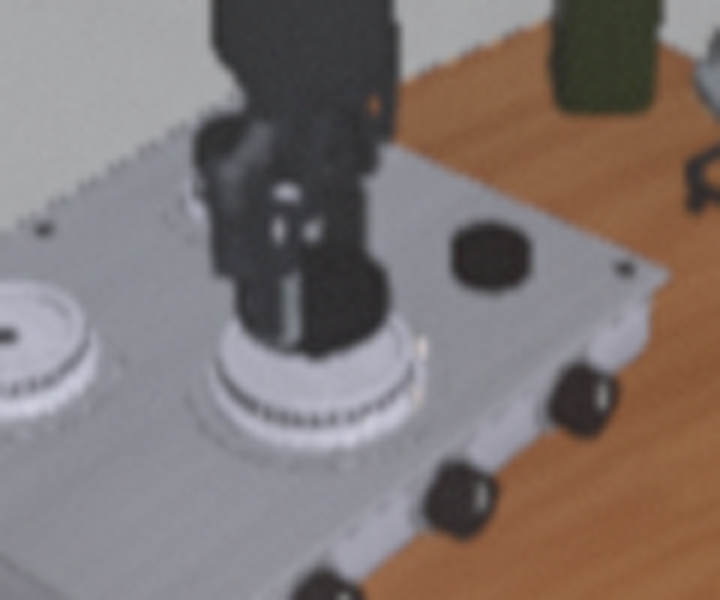

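The held cap (crop centre about x=315) is lined up over the crown (about x=317). Lowering in steps.

Call:
send_path:
  increments: "0,0,0,0,0,0.008,0.05\n0,0,0,0,0,0.014,0.05\n0,0,0,0,0,0.017,0.05\n0,0,0,0,0,0.017,0.05"

```text
clock: 8.88
position: [0.4859, -0.0018, 0.0736]
eef_rot: [-3.055, -0.731, 0.003]
wrist_force: [-0.2, 0.2, -1.3]
opening: 0.0656
finger_force: 34.5
```

Call:
send_path:
  increments: "0,0,0,0,0,0.001,0.05\n0,0,0,0,0,0.002,0.05\n0,0,0,0,0,0.003,0.05\n0,0,0,0,0,0.003,0.05"

```text
clock: 9.22
position: [0.4866, -0.0019, 0.0716]
eef_rot: [-3.055, -0.731, -0.0]
wrist_force: [-0.6, 0.5, -2.4]
opening: 0.0657
finger_force: 34.5
```

Call:
send_path:
  increments: "0,0,0,0,0,0.001,0.05\n0,0,0,0,0,0.002,0.05\n0,0,0,0,0,0.002,0.05"

```text
clock: 9.47
position: [0.4865, -0.0019, 0.0695]
eef_rot: [-3.055, -0.731, 0.0]
wrist_force: [0.0, -0.1, -2.3]
opening: 0.0654
finger_force: 34.5
```

Call:
send_path:
  increments: "0,0,0,-0.001,0,0.001,0.05\n0,0,0,-0.001,0,0.001,0.05\n0,0,0,-0.001,0,0.001,0.05"

```text
clock: 9.72
position: [0.4856, -0.0024, 0.0686]
eef_rot: [-3.055, -0.731, 0.0]
wrist_force: [0.3, 0.4, -1.8]
opening: 0.0658
finger_force: 34.5
```

Call:
send_path:
  increments: "0,0,0,0,0,0.001,0.05\n0,0,0,0,0,0.001,0.05\n0,0,0,0,0,0.001,0.05"

```text
clock: 9.97
position: [0.4857, -0.0023, 0.0676]
eef_rot: [-3.055, -0.731, -0.0]
wrist_force: [0.0, 0.1, -1.8]
opening: 0.0657
finger_force: 34.5
```

Call:
send_path:
  increments: "0,0,0,0,0,0.001,0.05\n0,0,0,0,0,0.001,0.05\n0,0,0,0,0,0.001,0.05"

```text
clock: 10.22
position: [0.4858, -0.0023, 0.0675]
eef_rot: [3.055, 0.731, 0.0]
wrist_force: [-4.6, -0.1, 8.6]
opening: 0.0652
finger_force: 35.5
```

Contact came exactly at the predicted floor height. Releasing, lifting and checking.

Call:
send_path:
  increments: "0,0,0,0,0,0,0.085\n0,0,0,0,0,0,0.085\n0,0,0,0,0,0,0.085\n0,0,0,0,0,-0.01,0.085\n0,0,0,0,0,-0.04,0.085\n0,0,0,0,0,-0.075,0.085\n0,0,0,0,0,-0.075,0.085"

```text
clock: 10.8
position: [0.4894, -0.0019, 0.1486]
eef_rot: [3.053, 0.731, 0.015]
wrist_force: [1.6, -0.9, 0.8]
opening: 0.0851
finger_force: 0.0
```

Call:
send_path:
  increments: "0,0,0,0.13,0.075,0,0.085\n0,0,0,0.13,0.075,0,0.085\n0,0,0,0.13,0.075,0,0.085\n0,0,0,0.13,0.075,0,0.072\n0,0,0,0.13,0.075,0,0.072\n0,0,0,0.13,0.075,0,0.072"

```text
clock: 11.3
position: [0.6362, -0.0102, 0.141]
eef_rot: [-3.054, -0.731, 0.001]
wrist_force: [-1.6, 0.1, -0.4]
opening: 0.072
finger_force: 0.0
```

```bash
python3 - <<'E'
from h import *
im,d=r.capture("scene");cv2.imwrite("pics/s10.png",cv2.resize(im[130:230,160:330],None,fx=4.5,fy=4.5,interpolation=cv2.INTER_CUBIC))
P=cloud("scene",d);x,y=.4845,-.002
k=(abs(P[...,0]-x)<.045)&(abs(P[...,1]-y)<.045)&(P[...,2]>.088)&(im.max(2)<90);q=P[k];q=q[q[:,2]>.0915]
print(len(q),np.linalg.lstsq(np.c_[q[:,:2]-[x,y],np.ones(len(q))],q[:,2],rcond=None)[0],cv2.minEnclosingCircle(np.float32(q[:,:2])))
print(captop("scene",d,im,.616,-.061,.1),r.get_state()['position'],tool((.617,-.062,.07)))
E
```

```text
803 [ 1.10576045 -0.80654266  0.35561075] ((0.4860728979110718, -0.0038778353482484818), 0.04860429838299751)
(((0.6173635125160217, -0.059793621301651), 0.02787349931895733), array([ 0.61471869, -0.06006019,  0.09947372])) [ 0.63543386 -0.01006803  0.14138925] [-0.03992657  0.03801487  0.07137157]
```

View pics/s10.png

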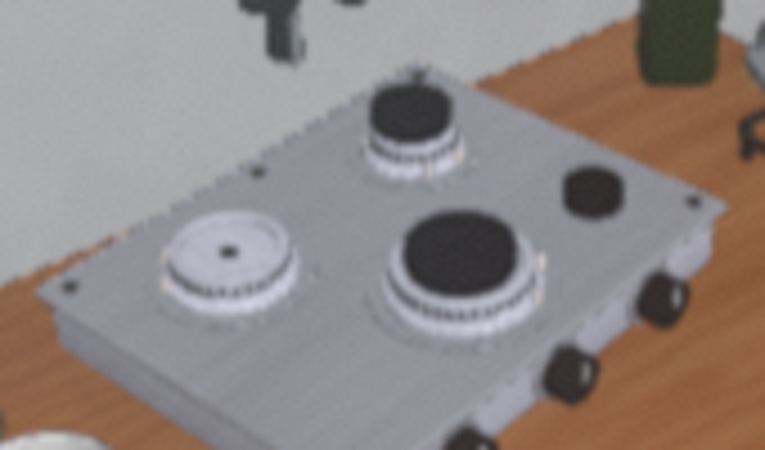

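The large cap lies inside its crown at crop (460,255), level within the ring. Next is the medium cap, at (410,113) on the back-right burner.

Call:
send_path:
  increments: "0,0,0,-0.040,0.039,0.01,0.072\n0,0,0,-0.040,0.039,0.03,0.072\n0,0,0,-0.040,0.039,0.045,0.072\n0,0,0,-0.040,0.039,0.045,0.072\n0,0,0,-0.040,0.039,0.045,0.072"

```text
clock: 11.77
position: [0.6164, -0.0627, 0.097]
eef_rot: [-3.055, -0.732, 0.001]
wrist_force: [-0.0, 0.9, 0.6]
opening: 0.0723
finger_force: 0.0
```

```bash
python3 - <<'E'
from h import *
t=r.get_state();print(t['wrist_force'],tool((.6175,-.0625,.072)))
E
```

```text
[-0.03526037  0.91760142  0.64353512] [0.00106086 0.00030935 0.02496808]
```

Call:
send_path:
  increments: "0,0,0,0.001,0,0.010,0.072\n0,0,0,0.001,0,0.018,0.072\n0,0,0,0.001,0,0.022,0.072\n0,0,0,0.001,0,0.025,0.072\n0,0,0,0.001,0,0.025,0.072\n0,0,0,0.001,0,0.025,0.040\n0,0,0,0.001,0,0.025,0.040\n0,0,0,0.001,0,0.025,0.040\n0,0,0,0.001,0,0.025,0.040\n0,0,0,0.001,0,0.025,0.040"
  grip_n: 30

```text
clock: 12.6
position: [0.6189, -0.0627, 0.0722]
eef_rot: [3.055, 0.731, 0.002]
wrist_force: [0.4, 0.0, 3.8]
opening: 0.0516
finger_force: 31.8
```

Call:
send_path:
  increments: "0,0,0,0,0,-0.01,0.04\n0,0,0,0,0,-0.03,0.04\n0,0,0,0,0,-0.05,0.04\n0,0,0,0,0,-0.05,0.04\n0,0,0,0,0,-0.05,0.04"

```text
clock: 13.02
position: [0.6193, -0.0628, 0.1232]
eef_rot: [3.054, 0.731, 0.004]
wrist_force: [-0.1, -0.5, -2.1]
opening: 0.0515
finger_force: 31.7
```

```bash
python3 - <<'E'
from h import *
t=r.get_state();p=t['position'];A=R.from_rotvec(t['eef_rot']).as_matrix()
print(p,tool((.583,.0993,p[2])))
im,d=r.capture("scene");cv2.imwrite("pics/scene11.png",im);np.save("scene11.npy",d);P=cloud("scene",d)
for x,y in((.484,-.002),(.583,.099),(.617,-.062)): print("dot",np.round(dot("scene",im,x,y,h=10),4),np.round(dot("scene",im,x,y,.082,h=10),4))
l=(P-p)@A;k=(abs(l[...,0])<.04)&(abs(l[...,1])<.024)&(l[...,2]>-.035)&(l[...,2]<-.02)&(im.max(2)<90);e=l[k];print(len(e),e.min(0),e.max(0),e.mean(0))
x,y=.4845,-.002;k=(abs(P[...,0]-x)<.04)&(abs(P[...,1]-y)<.04)&(P[...,2]>.0905)&(P[...,2]<.11)&(im.max(2)<90);q=P[k]
print(len(q),np.linalg.lstsq(np.c_[q[:,:2]-[x,y],np.ones(len(q))],q[:,2],rcond=None)[0],cv2.minEnclosingCircle(np.float32(q[:,:2])))
E
```

```text
[ 0.61933137 -0.06284343  0.12320542] [ 4.09973894e-02 -1.61026867e-01 -1.46543454e-04]
dot [ 0.4845 -0.0016] [ 0.4845 -0.0015]
dot [0.5857 0.0976] [0.5798 0.1006]
dot [ 0.6219 -0.066 ] [ 0.6157 -0.0618]
97 [-0.02737559 -0.02385743 -0.03328003] [ 0.01099131  0.02383613 -0.02062513] [-0.01085532 -0.00124644 -0.02708517]
333 [ 0.01758026 -0.01117206  0.09483629] ((0.48369574546813965, -0.0010440116748213768), 0.03484203293919563)
```

The large cap's top is at 0.0948 m, against 0.095 m expected, and it is level, so it is seated. Moving the medium cap over the medium burner.

Call:
send_path:
  increments: "0,0,0,0.042,-0.161,0,0.04\n0,0,0,0.042,-0.161,0,0.04\n0,0,0,0.042,-0.161,0,0.04\n0,0,0,0.042,-0.161,0,0.04\n0,0,0,0.042,-0.161,0.01,0.04\n0,0,0,0.042,-0.161,0.03,0.04\n0,0,0,0.042,-0.161,0.035,0.04\n0,0,0,0.042,-0.161,0.035,0.04\n0,0,0,0.042,-0.161,0.035,0.04"

```text
clock: 13.82
position: [0.5827, 0.0988, 0.086]
eef_rot: [-3.056, -0.729, 0.003]
wrist_force: [0.4, 0.6, -1.1]
opening: 0.0514
finger_force: 31.7
```

```bash
python3 - <<'E'
from h import *
t=r.get_state();print(t['position'],t['wrist_force'],tool((.584,.0995,.0672)))
im,d=r.capture("scene");cv2.imwrite("pics/s12.png",cv2.resize(im[130:230,150:270],None,fx=6,fy=6,interpolation=cv2.INTER_CUBIC))
E
```

```text
[0.58265316 0.09876884 0.08599128] [ 0.38752965  0.57705833 -1.14939056] [ 1.56562994e-03 -3.49095028e-05  1.87885172e-02]
```

View pics/s12.png

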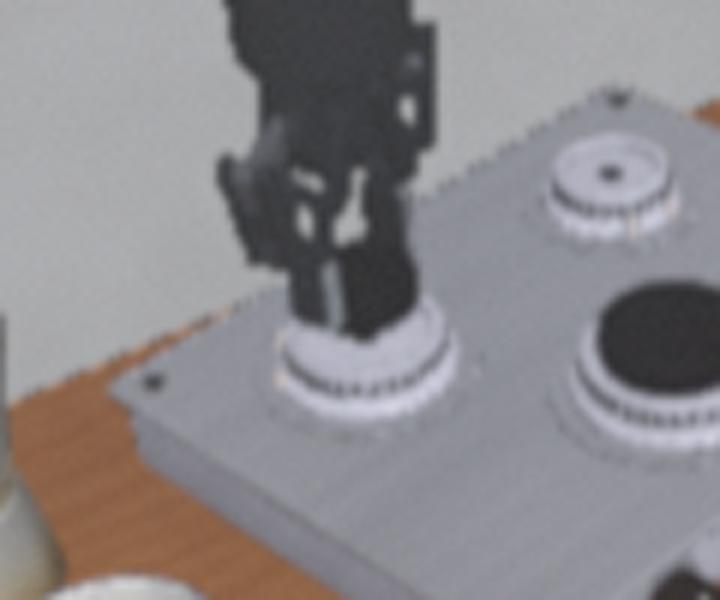

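The cap, with its right edge at crop x=418, looks slightly left of the crown (280–450). Some of that is parallax. I'll quantify it by projecting the model circles.

```bash
cat >> h.py <<'E'
def proj(n,p):
    m=r.camera_model(n);q=(np.array(p)-m['eye'])@R.from_rotvec(m['attitude']).as_matrix();return np.c_[m['cx']-m['fx']*q[:,0]/q[:,2],m['cy']+m['fy']*q[:,1]/q[:,2]]
def ring(c,z,rad):
    a=np.linspace(0,2*np.pi,181);return np.c_[c[0]+rad*np.cos(a),c[1]+rad*np.sin(a),0*a+z]
E
python3 - <<'E'
from h import *
t=r.get_state();p=t['position'];A=R.from_rotvec(t['eef_rot']).as_matrix();print(p)
im,d=r.capture("scene");cv2.imwrite("pics/scene12.png",im)
S=8;big=cv2.resize(im,None,fx=S,fy=S,interpolation=cv2.INTER_CUBIC)
dz=p[2]-.0722+.082
def draw(q,c): cv2.polylines(big,[np.int32((proj("scene",q)+.5)*S)],True,c,1,cv2.LINE_AA)
c=p[:2]
draw(ring(c,dz+.002,.027),(0,255,0));draw(ring(c,dz+.0155,.027),(0,255,0))
draw(ring((.583,.0993),.082,.036),(0,0,255));draw(ring((.583,.0993),.082,.030),(0,0,255))
draw(ring((.4845,-.002),.082,.043),(0,0,255));draw(ring((.4845,-.002),.0925,.034),(0,255,0))
cv2.imwrite("pics/o12.png",big[140*S:215*S,190*S:290*S])
E
```

```text
[0.58324894 0.09894675 0.0867851 ]
```

View pics/o12.png

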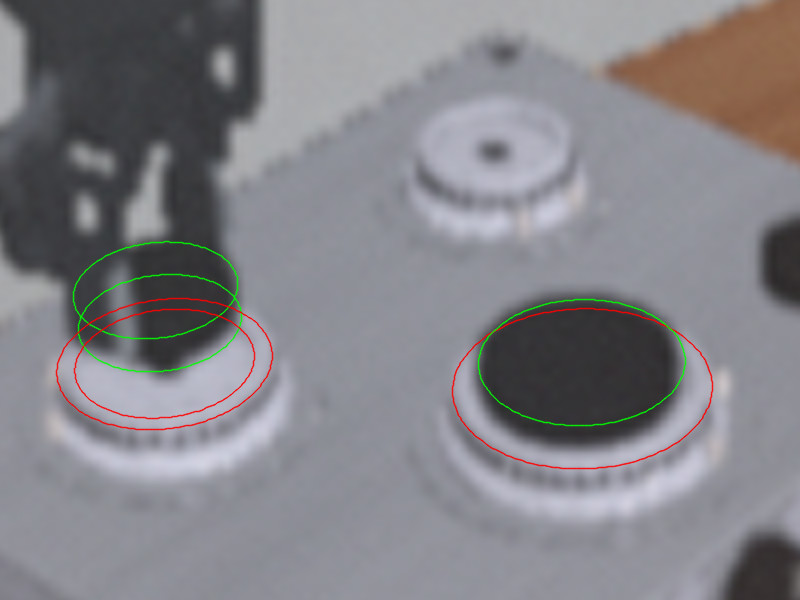

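```bash
python3 - <<'E'
from h import *
im=cv2.imread("pics/scene12.png").max(2)
for v in range(170,194,2): print(v,im[v,196:232].tolist())
E
```

```text
170 [65, 63, 64, 64, 62, 67, 65, 63, 65, 87, 111, 90, 77, 76, 65, 58, 54, 55, 58, 57, 60, 91, 134, 152, 152, 152, 153, 154, 151, 152, 151, 152, 153, 152, 153, 156]
172 [65, 63, 66, 64, 63, 64, 64, 66, 78, 81, 62, 53, 53, 54, 54, 55, 56, 53, 55, 53, 55, 64, 101, 141, 153, 154, 151, 151, 152, 153, 152, 152, 154, 153, 153, 153]
174 [91, 78, 65, 66, 64, 64, 67, 91, 119, 122, 81, 53, 53, 52, 53, 55, 56, 54, 54, 55, 51, 51, 71, 112, 148, 154, 153, 152, 154, 152, 153, 154, 152, 153, 153, 152]
176 [162, 145, 91, 66, 65, 65, 68, 95, 130, 132, 89, 58, 53, 52, 55, 55, 54, 54, 55, 53, 55, 54, 60, 99, 145, 154, 155, 154, 154, 153, 152, 152, 152, 151, 152, 152]
178 [153, 139, 92, 66, 66, 62, 66, 90, 128, 131, 106, 66, 53, 53, 54, 53, 54, 53, 55, 57, 54, 55, 60, 104, 154, 159, 153, 152, 151, 152, 151, 153, 151, 151, 153, 153]
180 [151, 142, 103, 69, 63, 64, 64, 75, 109, 132, 121, 76, 55, 56, 57, 58, 54, 53, 53, 54, 53, 56, 79, 127, 172, 184, 174, 156, 149, 151, 151, 152, 151, 154, 153, 152]
182 [154, 150, 134, 98, 77, 70, 61, 70, 100, 133, 129, 80, 55, 52, 56, 57, 52, 52, 52, 58, 81, 119, 162, 181,
[... 276 characters left out ...]
7, 193, 192, 186, 175, 166, 145, 106, 89, 99, 132, 176, 196, 201, 202, 199, 199, 197, 195, 192, 193, 174, 155, 179, 163, 152, 154, 154, 155, 152]
188 [161, 149, 165, 184, 193, 196, 198, 199, 197, 195, 195, 197, 195, 192, 191, 191, 194, 197, 198, 199, 200, 197, 192, 192, 195, 190, 167, 143, 168, 189, 176, 155, 153, 149, 149, 153]
190 [162, 148, 127, 148, 174, 185, 189, 192, 194, 195, 197, 199, 196, 193, 195, 197, 194, 191, 193, 194, 199, 197, 194, 186, 161, 142, 144, 177, 203, 195, 167, 152, 153, 151, 141, 150]
192 [181, 179, 158, 128, 121, 132, 153, 173, 181, 189, 189, 194, 193, 194, 197, 198, 197, 196, 189, 182, 184, 167, 159, 157, 153, 184, 200, 212, 206, 185, 162, 152, 156, 159, 151, 153]
```

The cap's right edge is within about 1 mm of the model, and the burner sits about 1 mm to image right. A shift of about 1.4 mm in −tool-x centres it within the ±3 mm play. Lowering.

Call:
send_path:
  increments: "0,0,0,-0.0014,0,0.006,0.04\n0,0,0,-0.0014,0,0.011,0.04\n0,0,0,-0.0014,0,0.013,0.04\n0,0,0,-0.0014,0,0.013,0.04\n0,0,0,-0.0014,0,0.013,0.04"

```text
clock: 14.33
position: [0.5816, 0.0991, 0.0734]
eef_rot: [-3.055, -0.731, 0.001]
wrist_force: [0.7, -0.4, -1.1]
opening: 0.0513
finger_force: 31.7
```

Call:
send_path:
  increments: "0,0,0,0,0,0.001,0.04\n0,0,0,0,0,0.002,0.04\n0,0,0,0,0,0.003,0.04\n0,0,0,0,0,0.003,0.04"

```text
clock: 14.67
position: [0.5817, 0.0991, 0.0705]
eef_rot: [-3.055, -0.731, 0.0]
wrist_force: [0.1, -0.2, -0.5]
opening: 0.0515
finger_force: 31.7
```

Call:
send_path:
  increments: "0,0,0,0,0,0.001,0.04\n0,0,0,0,0,0.002,0.04\n0,0,0,0,0,0.002,0.04"

```text
clock: 14.92
position: [0.5817, 0.0991, 0.0684]
eef_rot: [-3.055, -0.731, 0.0]
wrist_force: [-0.4, -0.5, -0.8]
opening: 0.0515
finger_force: 31.7
```

Past rim height without any force, so it has entered the seat. Last millimetres now.

Call:
send_path:
  increments: "0,0,0,0,0,0.001,0.04\n0,0,0,0,0,0.001,0.04\n0,0,0,0,0,0.001,0.04"

```text
clock: 15.17
position: [0.5817, 0.0991, 0.0676]
eef_rot: [-3.055, -0.731, 0.0]
wrist_force: [-0.6, -0.2, -1.6]
opening: 0.0517
finger_force: 31.7
```

Call:
send_path:
  increments: "0,0,0,0,0,0.0007,0.04\n0,0,0,0,0,0.0007,0.04\n0,0,0,0,0,0.0007,0.04"

```text
clock: 15.42
position: [0.5819, 0.0992, 0.0673]
eef_rot: [3.055, 0.731, 0.001]
wrist_force: [-1.6, 0.0, 2.1]
opening: 0.0515
finger_force: 32.1
```

Call:
send_path:
  increments: "0,0,0,0,0,0,0.072\n0,0,0,0,0,0,0.072\n0,0,0,0,0,0,0.072\n0,0,0,0,0,-0.01,0.072\n0,0,0,0,0,-0.04,0.072\n0,0,0,0,0,-0.075,0.072\n0,0,0,0,0,-0.075,0.072"

```text
clock: 16.0
position: [0.5854, 0.1004, 0.1499]
eef_rot: [3.055, 0.731, 0.017]
wrist_force: [1.1, 0.3, 1.9]
opening: 0.0719
finger_force: 0.0
```

Call:
send_path:
  increments: "0,0,0,-0.171,0.157,0,0.058\n0,0,0,-0.171,0.157,0,0.058\n0,0,0,-0.171,0.157,0,0.058\n0,0,0,-0.171,0.157,0,0.058\n0,0,0,-0.171,0.157,0,0.058\n0,0,0,-0.171,0.157,0,0.058\n0,0,0,-0.171,0.157,0,0.058\n0,0,0,-0.171,0.157,0,0.058"

```text
clock: 16.67
position: [0.5001, -0.12, 0.1427]
eef_rot: [3.056, 0.725, 0.001]
wrist_force: [1.1, 0.8, 0.8]
opening: 0.0579
finger_force: 0.0
```

```bash
python3 - <<'E'
from h import *
print(r.get_state()['position'],tool((.5,-.1185,.053)))
im,d=r.capture("scene");P=cloud("scene",d);np.save("scene13.npy",d);cv2.imwrite("pics/scene13.png",im)
for x,y,h in((.4845,-.002,.034),(.5825,.099,.03)):
    k=(abs(P[...,0]-x)<h)&(abs(P[...,1]-y)<h)&(P[...,2]>.0895)&(P[...,2]<.11)&(im.max(2)<90);q=P[k]
    print(len(q),np.linalg.lstsq(np.c_[q[:,:2]-[x,y],np.ones(len(q))],q[:,2],rcond=None)[0],cv2.minEnclosingCircle(np.float32(q[:,:2])))
print(captop("scene",d,im,.5,-.1185,.0785))
cv2.imwrite("pics/s13.png",cv2.resize(im[130:230,170:330],None,fx=4.5,fy=4.5,interpolation=cv2.INTER_CUBIC))
E
```

```text
[ 0.50012487 -0.12001635  0.14269547] [ 0.00050934 -0.00149522  0.08969446]
332 [ 0.01770069 -0.0113273   0.09493356] ((0.48378610610961914, -0.001401466317474842), 0.034688178449869156)
205 [ 0.03539753 -0.01002803  0.09493898] ((0.5811192989349365, 0.10123053193092346), 0.028148669749498367)
(((0.4992188811302185, -0.11622336506843567), 0.019784053787589073), array([ 0.49799769, -0.1150102 ,  0.0775303 ]))
```

View pics/s13.png

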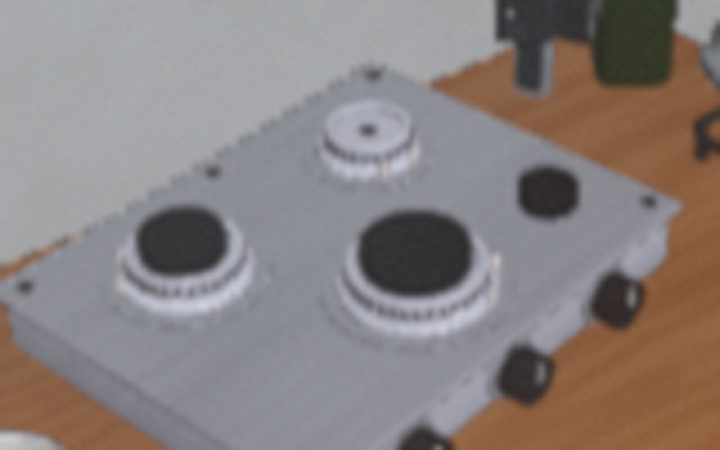

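The medium cap's top is at 0.0949 m at crop (183,240), so it is seated. The small seat is free at (368,130), and the small cap waits at (548,192). Descending to grip it.

Call:
send_path:
  increments: "0,0,0,0.0005,-0.0015,0.03,0.058\n0,0,0,0.0005,-0.0015,0.06,0.058\n0,0,0,0.0005,-0.0015,0.08,0.058\n0,0,0,0.0005,-0.0015,0.086,0.058\n0,0,0,0.0005,-0.0015,0.089,0.058\n0,0,0,0.0005,-0.0015,0.089,0.058\n0,0,0,0.0005,-0.0015,0.089,0.058\n0,0,0,0.0005,-0.0015,0.089,0.03\n0,0,0,0.0005,-0.0015,0.089,0.03\n0,0,0,0.0005,-0.0015,0.089,0.03\n0,0,0,0.0005,-0.0015,0.089,0.03\n0,0,0,0.0005,-0.0015,0.089,0.03"
  grip_n: 30

```text
clock: 17.72
position: [0.5013, -0.1167, 0.0546]
eef_rot: [3.054, 0.731, 0.004]
wrist_force: [-1.1, 0.6, 4.8]
opening: 0.0374
finger_force: 29.6
```

Call:
send_path:
  increments: "0,0,0,0,0,-0.01,0.03\n0,0,0,0,0,-0.04,0.03\n0,0,0,0,0,-0.075,0.03\n0,0,0,0,0,-0.075,0.03\n0,0,0,0,0,-0.075,0.03"

```text
clock: 18.13
position: [0.502, -0.1171, 0.1311]
eef_rot: [3.053, 0.73, 0.008]
wrist_force: [-0.7, 0.6, -1.6]
opening: 0.0373
finger_force: 30.4
```

```bash
python3 - <<'E'
from h import *
p=r.get_state()['position'];print(p,tool((.6192,-.0643,p[2])))
im=cv2.imread("pics/scene13.png");P=cloud("scene",np.load("scene13.npy"))
print([np.round(dot("scene",im,.619,-.064,z,h=10),4) for z in(.077,.082)])
q=P[(abs(P[...,0]-.619)<.06)&(abs(P[...,1]+.064)<.06)&(P[...,2]>.077)&(P[...,2]<.088)];print(len(q),cv2.minEnclosingCircle(np.float32(q[:,:2])))
E
```

```text
[ 0.5020439  -0.11708053  0.13114502] [0.12835703 0.00595492 0.00058864]
[array([ 0.6218, -0.0661]), array([ 0.6157, -0.0618])]
168 ((0.6152890920639038, -0.06427738070487976), 0.031138455495238304)
```

Call:
send_path:
  increments: "0,0,0,0.129,0.0055,0,0.03\n0,0,0,0.129,0.0055,0,0.03\n0,0,0,0.129,0.0055,0,0.03\n0,0,0,0.129,0.0055,0.01,0.03\n0,0,0,0.129,0.0055,0.03,0.03\n0,0,0,0.129,0.0055,0.042,0.03\n0,0,0,0.129,0.0055,0.042,0.03\n0,0,0,0.129,0.0055,0.042,0.03\n0,0,0,0.129,0.0055,0.042,0.03"

```text
clock: 18.88
position: [0.6176, -0.0638, 0.0867]
eef_rot: [3.055, 0.73, 0.001]
wrist_force: [-0.0, -0.2, -0.1]
opening: 0.0373
finger_force: 30.4
```

```bash
python3 - <<'E'
from h import *
t=r.get_state();p=t['position'];A=R.from_rotvec(t['eef_rot']).as_matrix();print(p,t['wrist_force'],tool((.6196,-.0635,.0711)))
im,d=r.capture("scene");cv2.imwrite("pics/scene14.png",im)
S=8;big=cv2.resize(im,None,fx=S,fy=S,interpolation=cv2.INTER_CUBIC)
dz=p[2]-.0711+.077
def draw(q,c): cv2.polylines(big,[np.int32((proj("scene",q)+.5)*S)],True,c,1,cv2.LINE_AA)
c=p[:2]+A[:2,0]*-.0012
draw(ring(c,dz+.002,.02),(0,255,0));draw(ring(c,dz+.0155,.02),(0,255,0))
b=(.6185,-.064);draw(ring(b,.082,.029),(0,0,255));draw(ring(b,.082,.023),(0,0,255))
cv2.imwrite("pics/o14.png",big[130*S:190*S,215*S:295*S])
E
```

```text
[ 0.61760022 -0.06375915  0.08667982] [-0.03440945 -0.17194317 -0.13216239] [0.00189534 0.0006658  0.0155808 ]
```

View pics/o14.png

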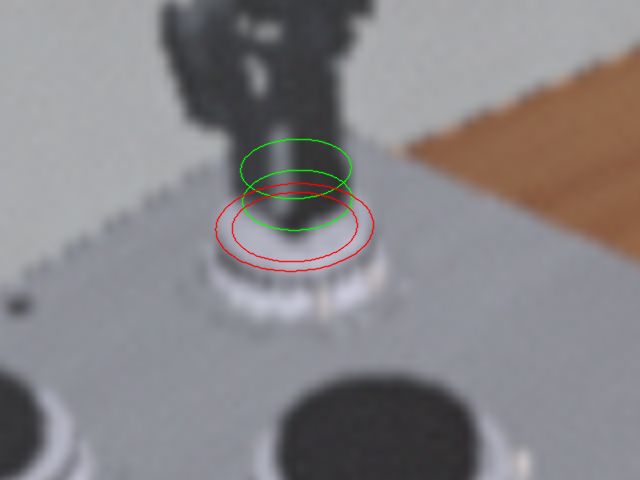

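The overlay matches: the cap's right edge is at 350 against 352 modelled, and the crown spans 218–378 against 216–374. A correction of (+1.2, +0.8) mm, then lower.

Call:
send_path:
  increments: "0,0,0,0.0012,0.0008,0.004,0.03\n0,0,0,0.0012,0.0008,0.008,0.03\n0,0,0,0.0012,0.0008,0.010,0.03\n0,0,0,0.0012,0.0008,0.010,0.03\n0,0,0,0.0012,0.0008,0.010,0.03"

```text
clock: 19.35
position: [0.6189, -0.0633, 0.0758]
eef_rot: [-3.055, -0.731, 0.0]
wrist_force: [0.0, 0.1, 0.0]
opening: 0.0372
finger_force: 30.4
```

Call:
send_path:
  increments: "0,0,0,0,0,0.001,0.03\n0,0,0,0,0,0.002,0.03\n0,0,0,0,0,0.003,0.03\n0,0,0,0,0,0.003,0.03"

```text
clock: 19.68
position: [0.619, -0.0633, 0.0727]
eef_rot: [-3.055, -0.731, 0.0]
wrist_force: [-0.2, 0.2, -1.5]
opening: 0.0371
finger_force: 30.4
```

Call:
send_path:
  increments: "0,0,0,0,0,0.001,0.03\n0,0,0,0,0,0.0015,0.03\n0,0,0,0,0,0.0015,0.03"

```text
clock: 19.93
position: [0.6192, -0.0633, 0.0717]
eef_rot: [3.055, 0.731, 0.0]
wrist_force: [-0.9, -0.3, 2.0]
opening: 0.0376
finger_force: 30.7
```

Call:
send_path:
  increments: "0,0,0,0,0,0,0.056\n0,0,0,0,0,0,0.056\n0,0,0,0,0,0,0.056\n0,0,0,0,0,-0.01,0.056\n0,0,0,0,0,-0.04,0.056\n0,0,0,0,0,-0.08,0.056\n0,0,0,0,0,-0.08,0.056"

```text
clock: 20.52
position: [0.6232, -0.0632, 0.1606]
eef_rot: [3.052, 0.731, 0.018]
wrist_force: [1.2, 0.6, 2.3]
opening: 0.056
finger_force: 0.0
```

Call:
send_path:
  increments: "0,0,0,-0.11,0.13,-0.03,0.085\n0,0,0,-0.11,0.13,-0.03,0.085\n0,0,0,-0.11,0.13,-0.03,0.085\n0,0,0,-0.11,0.13,-0.03,0.085\n0,0,0,-0.11,0.13,-0.03,0.085\n0,0,0,-0.11,0.13,-0.03,0.085"

```text
clock: 21.02
position: [0.5787, -0.2348, 0.1828]
eef_rot: [3.055, 0.718, 0.001]
wrist_force: [0.3, -0.3, -0.5]
opening: 0.085
finger_force: 0.0
```

```bash
python3 - <<'E'
from h import *
im,d=r.capture("scene");P=cloud("scene",d)
for x,y,h in((.4845,-.002,.034),(.5825,.099,.03),(.6185,-.064,.025)):
    k=(abs(P[...,0]-x)<h)&(abs(P[...,1]-y)<h)&(P[...,2]>.0895)&(P[...,2]<.11)&(im.max(2)<90);q=P[k]
    print(len(q),np.median(q[:,2]),np.linalg.lstsq(np.c_[q[:,:2]-[x,y],np.ones(len(q))],q[:,2],rcond=None)[0],cv2.minEnclosingCircle(np.float32(q[:,:2])))
cv2.imwrite("pics/s15.png",cv2.resize(im[60:260,100:360],None,fx=3,fy=3,interpolation=cv2.INTER_CUBIC))
E
```

```text
337 0.09469803689768663 [ 0.02545981 -0.00869417  0.09470194] ((0.48404660820961, -0.0003357424575369805), 0.03433592990040779)
203 0.09477562513623472 [ 0.02578634 -0.02633696  0.09477351] ((0.5804809927940369, 0.10074105858802795), 0.027428174391388893)
86 0.09470996964190587 [ 0.04962885 -0.06708419  0.09478478] ((0.6157845258712769, -0.06114957854151726), 0.019380789250135422)
```

View pics/s15.png

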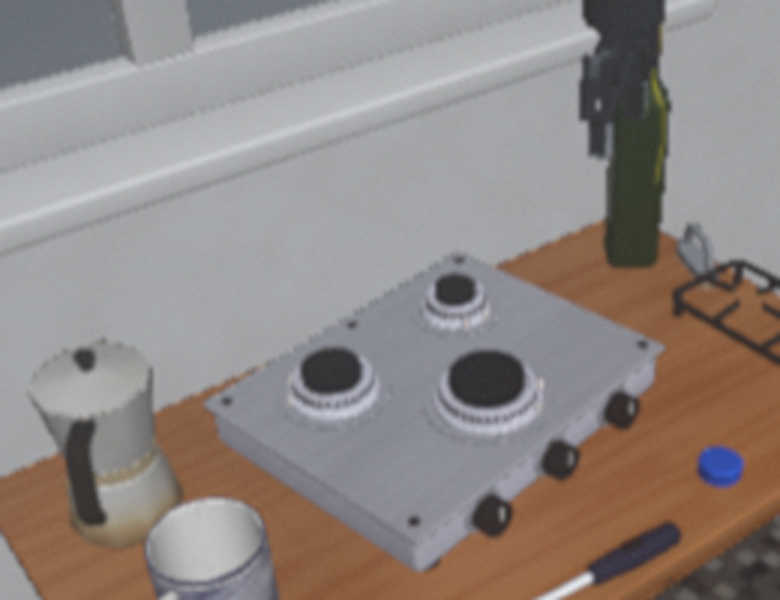

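All three caps' tops are at 0.0947 m, against 0.095 m expected, each inside its own crown: (455,290), (332,370) and (486,378). The moka pot and bottle are untouched, and the gripper is open with zero force. Handing in.

```bash
python3 -c "
from workcell import r
print(r.get_state()['wrist_force'],r.finish_job())"
```

```text
the job is handed in; nothing more can be done
[ 1.58091251 -0.02539774 -0.33562318] None
```

All three burner caps now lie level and fully down in their own seats, with the gripper open and clear, the moka pot and oil bottle untouched, and the job handed in at about 21 s.

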